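Fit the square-spindle handle to a window sash

TASK

Fit the window handle to the sash lying on the bench: take it out of the wooden block, feel for the angle at which its square spindle enters the square of the gear in the near stile, and push it gently home, without forcing it, until its base plate lies flat on the sash. Then turn the handle so that its lever lies in line with that stile (pointing either way) and let go. Leave the tin, the bottle and the screwdriver where they are.

Things in the scene. Friction and masses are not known exactly. Their poses are not given: they have to be found in the camera images.
- handle: Aluminium window handle, 180 g, 92 mm high in all, at first standing loosely in the block's round hole. Origin: on the spindle axis at the underside of its base plate (rose, 64 (x) by 30 (y) by 10 mm high); z up, x along the lever towards its free end. A round neck, 18 mm in diameter, from z 10 to 34 mm carries the lever.
- grip (a point): Middle of the lever, right over the spindle axis, 43 mm above the handle's origin. The lever is a flat-sided bar, 16 mm wide (y) and 18 mm high, from 15 mm behind this point to 115 mm ahead of it (x); good to grip across y here.
- spindle_tip (a point): Lower end of the handle's steel spindle, 40 mm below the handle's origin. The spindle is 12 mm square, its sides along the handle's x and y; the last 2 mm taper to 11.6 mm square.
- block: Wooden block, 80 by 80 by 50 mm high, fixed on the bench, with a round hole 24 mm wide in the middle of its top. Origin: centre of its underside.
- sash: Small white window sash, fixed, lying flat on the bench, 60 mm high all over its frame, glazed. Its near stile (70 mm wide, 300 mm long) runs along the body's y axis; the rest of the sash extends 335 mm towards its +x. Origin: underside of the near stile, at mid-length, straight below the hole. z up.
- socket (a point): Centre of the round hole (18 mm wide, 5 mm deep, its rim chamfered by 2 mm) in the top face of the near stile, level with that face, 60 mm above the bench; axes as sash. With the handle fully home its origin is at this point. The gear below is damaged by forcing: the handle must never bear on the sash with more than 60 N.
- gear (a point): Top of the gear's steel follower, under the round hole, 6 mm below the sash's face: 12 mm thick, with a square hole 13 mm wide, open below. It turns about the vertical, both ways, against about 0.12 N m and stays put. Its square starts 10 to 80 degrees off the sash's axes; the angle is not reported and must be felt. The spindle enters within about 5 degrees of it. Axes as sash.
- tin: Steel tin, 84 mm in diameter, 50 mm high, a bystander; it and the block change sides. Origin: centre of its underside.
- polish: Red plastic bottle, 62 mm in diameter, 190 mm high, a bystander. Origin: centre of its underside.
- driver: Screwdriver lying on the bench, a bystander.
Not all that is in view belongs to the job. Of the things like the handle, leave any that is yellow; of the rest the larger one is meant.

How it is judged:
By the outcome, as a careful person would: the job done as asked, in the order asked, and still so for the second after the job is handed in, with the robot touching nothing.
It also fails if it takes over 67 s, if anything falls off the work surface, if the arm or the gripper's body presses on something with over 40 N, if the wrist force passes 120 N, or if a joint passes its speed limit or range.

ROBOT

A 6-joint arm with a two-finger parallel gripper is mounted at the origin on the work surface. World frame = base frame: x ahead of the robot, y to its left, z up, the work surface at z = 0. Lengths are in m, angles in rad, forces in N, time in s.
With the tool pointing down it reaches from about 0.35 to 0.975 m from the base axis. Payload 4.9 kg.
Tool frame: the origin (TCP) lies on the centre line of the jaws, within the pads' length; the fingertips stand ctrl.tcp_to_tips ahead of it and the grasp point (between the pads) lies 3 mm ahead of it (ctrl.tcp_to_tips is the distance from the TCP to the fingertips, in m); z points along the fingers, y is the direction in which the jaws open and shut (so a half turn about z gives the same grasp; the last joint's range is limited). The gripper opens to 85 mm and grips with 20 to 120 N. Pads are 22 mm wide; open, the fingers measure 114 mm over their backs; the gripper's body (76 mm by 85 mm) begins 54 mm behind the grasp point. The pads swing forward as they close: fully open they stand 13 mm farther back than shut.
Start: joints at [-1.268, 0.053, 1.613, -0, 1.476, -0.119], TCP at [0.256, -0.57, 0.253] pointing down, gripper open.
Joint ranges: [-3.01, 3.01], [-1.01, 2.22], [0.06, 2.58], [-1.02, 4.17], [0.09, 2.62], [-3.14, 3.14]. Speed limits (rad/s): [2.57, 2.57, 3.14, 3.14, 3.14, 3.14].

INTERFACE

Orientations are given as a rotation vector (axis times angle).
In Python, from station import ctrl, vision gives the robot as it stands.
- The arm moves only by the tool jog_arm, never from a script. Its argument "deltas" is a list of rows, each a list of 7 numbers: the turn, a rotation vector about the tool's x, y, z in rad, then the shift along the tool's x, y, z in cm, then the opening, from 0 (shut) to 1 (fully open). A call has 1 to 12 rows; each row shifts and turns the commanded pose from where the row before left it, along the tool's axes as they then stand; what a row does not reach is not made up. A row lasts 1/12 s, in which the tool goes at most 41.7 mm and 7.16 degrees, less where a joint would pass 70% of its speed; a pose out of reach is approached as far as the arm can. A call with a gripper value outside its range is refused whole. The fingers move at their own pace and stop on an object; "grip_force" is the grip in N (left out, the last holds). Time passes only in rows, so rows that do not move let the fingers close. It gives the time, the measured TCP pose, the force and the opening at its end, in the units of the state.
- ctrl.get_obs(): the state, without advancing time (a new reading comes with each control period).
- vision.get_image(name): name is "scene" or "top" or "wrist"; returns (picture, depth): 480x640x3 uint8, red, green, blue; 480x640 float32, m along the optical axis (not along the pixel's ray), 0 where there is no reading.
- vision.calibration(name): a dict with "fx", "fy", "cx", "cy" (pixels), "rvec" (rotation vector, rad) and "tvec" (3), from world to camera coordinates, as OpenCV has them; the wrist camera has in their place "hand_eye" (4x4, takes a point from camera to tool coordinates, whose origin is the TCP and whose axes are the flange's). Camera axes: x right, y down, z forward; pixel columns grow to the right and rows downward; lengths in m; the calibration is good to about 2 mm. A picture is of the moment at which its call begins: read the wrist's pose just before it. calibration takes no time and is no camera call.
- ctrl.finish_job(): hands the job in, once; it reports no verdict.
The state is a dict: "t": time; "q": joint angles; "dq": joint speeds; "effort": joint torques, N m; "tool_pos": TCP position; "tool_rot": TCP orientation; "contact_force": force on the tool from outside, world axes, zero at the start; "wrist_torque": the same for the moment, N m; "opening": finger opening in m.
Only numpy, scipy, OpenCV 4.12 (cv2) and the standard library are available. Lean on these libraries where they do the work, as an engineer would, in place of code of your own. Each camera call takes 0.05 s, during which the arm holds its last target. There are 200 camera calls.

## Working session

There is one attempt and no reset: what is moved stays moved. The work goes in short steps, Python scripts to look and compute and a tool call to move; the robot and the scene stay as the last step left them, time stands still between calls to the robot, and variables do not carry over. Pictures are saved under pics/ and viewed, about 8 in all and at most 12, crops included, and the job is handed in when it is done.

Besides the shell and the picture viewer there is one more tool, called after "Emit:" by a JSON object that holds its "fn" and its "kwargs". jog_arm: Moves the arm, as the interface text tells. Its arguments: {"type":"object","properties":{"deltas":{"type":"array"},"grip_force":{"type":"number"}},"required":["deltas"]}

```bash
mkdir -p pics; ls
cat > h.py <<'E'
import numpy as np,cv2
from scipy.spatial.transform import Rotation as R
from station import ctrl,vision
def cap(name,fn=None):
    o=ctrl.get_obs(); im,d=vision.get_image(name); c=vision.calibration(name)
    if name=="wrist":
        T=np.eye(4);T[:3,:3]=R.from_rotvec(o["tool_rot"]).as_matrix();T[:3,3]=o["tool_pos"]
        T=T@np.array(c["hand_eye"])
    else:
        T=np.eye(4);T[:3,:3]=R.from_rotvec(np.ravel(c["rvec"])).as_matrix();T[:3,3]=np.ravel(c["tvec"]);T=np.linalg.inv(T)
    if fn:
        cv2.imwrite(f"pics/{fn}.png",im[...,::-1]);np.savez(f"pics/{fn}.npz",im=im,d=d,T=T,k=[c[x] for x in("fx","fy","cx","cy")])
    return im,d,T,c
def P(fn,u,v,z=None):
    "world point of pixel; z: on plane of that height, else by depth"
    a=np.load(f"pics/{fn}.npz");fx,fy,cx,cy=a["k"];T=a["T"]
    r=np.array([(u-cx)/fx,(v-cy)/fy,1]);
    if z is None: s=a["d"][int(round(v)),int(round(u))]
    else: s=(z-T[2,3])/(T[:3,:3]@r)[2]
    return (T[:3,:3]@r*s+T[:3,3]).round(4)
def cloud(fn):
    a=np.load(f"pics/{fn}.npz");fx,fy,cx,cy=a["k"];T=a["T"];d=a["d"]
    v,u=np.mgrid[:480,:640];p=np.stack([(u-cx)/fx*d,(v-cy)/fy*d,d],-1)
    return p@T[:3,:3].T+T[:3,3],a["im"],d>0
E
python3 - <<'E'
from h import *
o=ctrl.get_obs();print(o,ctrl.tcp_to_tips)
cap("scene","s0");cap("top","t0")
E
```

```text
pics
{'t': 0.0, 'q': array([-1.26797360e+00,  5.33603839e-02,  1.61430724e+00,  4.52933360e-06,
        1.47599522e+00, -1.18985644e-01]), 'dq': array([-0.00124743,  0.0002097 , -0.00108675, -0.00133537,  0.00148906,
       -0.00023445]), 'effort': array([ 6.00263666e-04, -3.93682265e+01, -3.70172274e+01, -9.90034823e-05,
        7.18138806e-03, -4.95258234e-06]), 'tool_pos': array([ 0.25571668, -0.5696549 ,  0.25205288]), 'tool_rot': array([-3.06996528e+00, -6.57241697e-01,  2.91241000e-04]), 'contact_force': array([-0.37054173, -0.16143177, -0.21596487]), 'wrist_torque': array([ 0.01447222,  0.04898826, -0.03003063]), 'opening': 0.08524762390408633} 0.022
```

View pics/t0.png

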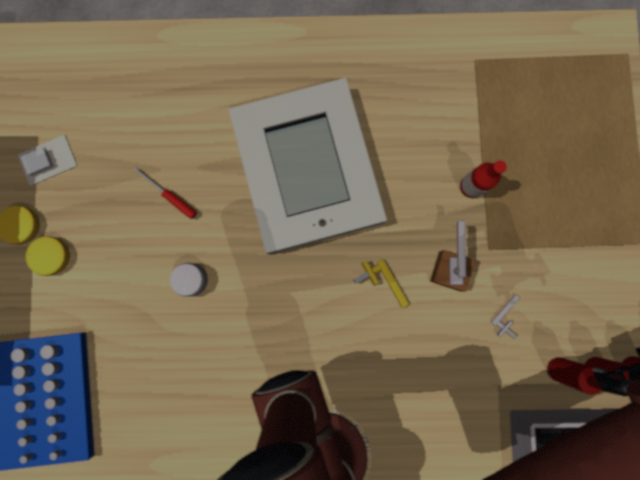

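View pics/s0.png

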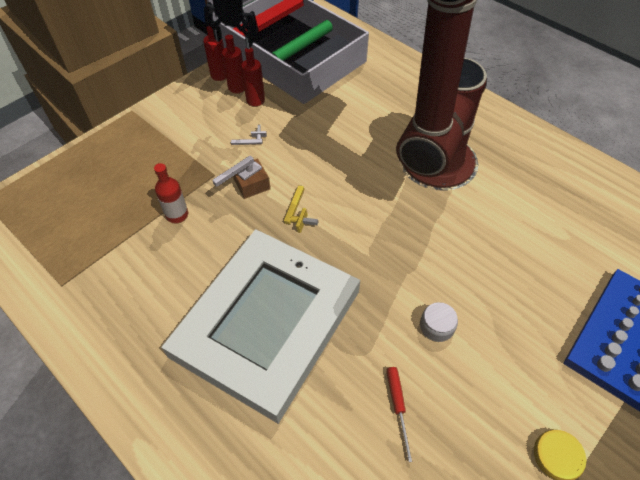

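Handle candidates in the top picture: a grey handle standing in the block (460,255), a yellow one lying (385,280), and a small grey one lying (507,317). I choose the one in the block, being larger and not yellow. The sash hole is at about (322,223). One close crop will check both.

Run:
```python
from h import *
im=cv2.imread("pics/t0.png")
a=cv2.resize(im[205:345,425:525],None,fx=4,fy=4,interpolation=2)
b=cv2.resize(im[185:265,255:395],None,fx=2.8,fy=2.8,interpolation=2)
c=np.zeros((560,800,3),np.uint8);c[:a.shape[0],:a.shape[1]]=a;c[:b.shape[0],405:405+b.shape[1]]=b
cv2.imwrite("pics/c1.png",c)
print("hole",P("t0",322,223,.06),P("t0",322,223), "neck/lever",P("t0",460,275,.1),P("t0",461,225,.1),P("t0",461,240))
p,i,ok=cloud("t0")
m=ok&(p[...,2]>.085)&(p[...,2]<.15)&(abs(p[...,0]-P("t0",460,250,.1)[0])<.12)&(abs(p[...,1]-P("t0",460,250,.1)[1])<.1)
q=p[m];print(len(q),q.min(0),q.max(0),np.median(q,0))
for z0,z1 in((.055,.065),):
  m=ok&(p[...,2]>.05)&(p[...,2]<.07);mm=m.astype(np.uint8);n,l,s,ce=cv2.connectedComponentsWithStats(mm);k=1+s[1:,4].argmax()
  print(s[k],cv2.boxPoints(cv2.minAreaRect(p[l==k][:,:2].astype(np.float32))))
```

```text
hole [ 0.5611 -0.0062  0.06  ] [ 0.5701 -0.006  -0.0006] neck/lever [ 0.4301 -0.3191  0.1   ] [ 0.545  -0.3266  0.1   ] [ 0.5104 -0.3254  0.0987]
481 [ 0.42764157 -0.33664284  0.08503484] [ 0.55502785 -0.31570959  0.10771406] [ 0.49190714 -0.32393868  0.10086595]
[  229    78   158   175 12547] [[ 0.49154532  0.12913989]
 [ 0.5651163  -0.16235156]
 [ 0.9259205  -0.0712864 ]
 [ 0.8523495   0.22020505]]
```

View pics/c1.png

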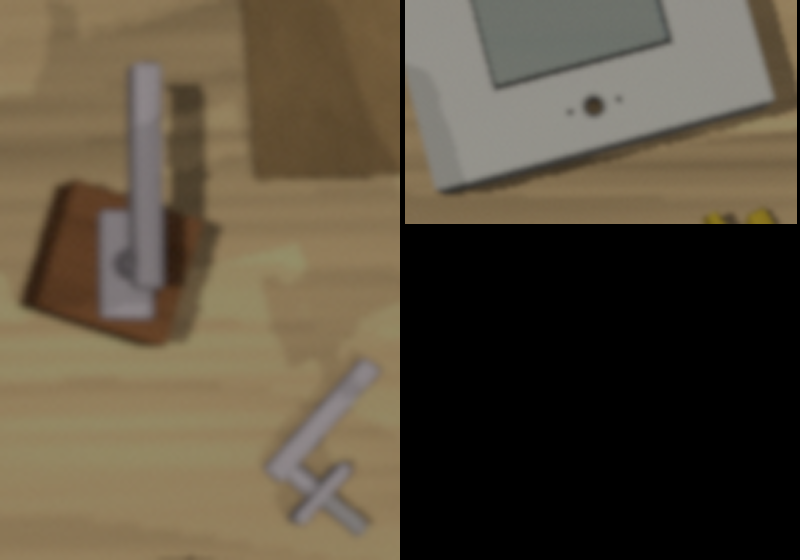

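The crop confirms the grey handle in the block, with its lever pointing away from the robot (neck about crop (145,270)). The hole is at crop (593,105). I move above the handle.

Emit:
{"fn": "jog_arm", "kwargs": {"deltas": [[0,0,0,3.4,-1.9,0,1],[0,0,0,3.4,-1.9,0,1],[0,0,0,3.4,-1.9,0,1],[0,0,0,3.4,-1.9,0,1],[0,0,0,3.4,-1.9,0,1],[0,0,0,3.4,-1.9,0,1],[0,0,0,3.4,-1.9,0,1],[0,0,0,3.4,-1.9,0,1],[0,0,0.12,0,0,0,1],[0,0,0.12,0,0,0,1],[0,0,0.12,0,0,0,1],[0,0,0.12,0,0,0,1]]}}

```text
t: 1.1
tool_pos: [0.4418, -0.3195, 0.2527]
tool_rot: [-3.139, 0.099, 0.001]
contact_force: [-0.3, -0.7, 0.6]
opening: 0.0856
```

Run:
```python
from h import *
o=ctrl.get_obs();M=R.from_rotvec(o["tool_rot"]).as_matrix();print(o["t"],o["tool_pos"],M.round(3),o["q"])
im,d,T,c=cap("wrist","w1");print(c)
p,i,ok=cloud("w1")
m=ok&(p[...,2]>.085)&(p[...,2]<.15)
q=p[m];print(len(q))
if len(q): print(np.percentile(q,[0,50,95,100],axis=0),cv2.boxPoints(cv2.minAreaRect(q[:,:2].astype(np.float32))))
```

```text
1.1 [ 0.44184571 -0.31947895  0.25268094] [[ 0.998 -0.063 -0.001]
 [-0.063 -0.998  0.001]
 [-0.001 -0.001 -1.   ]] [-7.62516797e-01 -1.37319280e-01  1.79824199e+00 -5.11464351e-05
  1.48170117e+00  8.71431755e-01]
{'fx': 358.7189350205224, 'fy': 358.7189350205224, 'cx': 314.69399985502196, 'cy': 236.29487926894168, 'hand_eye': array([[-6.54436328e-04, -9.63456381e-01, -2.67864469e-01,
         6.74621607e-02],
       [ 9.99999680e-01, -7.53870648e-04,  2.68364701e-04,
         5.73699632e-04],
       [-4.60492844e-04, -2.67864208e-01,  9.63456566e-01,
        -1.19987380e-01],
       [ 0.00000000e+00,  0.00000000e+00,  0.00000000e+00,
         1.00000000e+00]])}
3796
[[ 0.22712522 -0.56795579  0.08500474]
 [ 0.49846904 -0.32841819  0.10119656]
 [ 0.55119262 -0.32086289  0.10250876]
 [ 0.55706773 -0.31800174  0.1059453 ]] [[ 0.17646673 -0.4957288 ]
 [ 0.22712526 -0.56795585]
 [ 0.5626756  -0.33260798]
 [ 0.51201713 -0.26038092]]
```

View pics/w1.png

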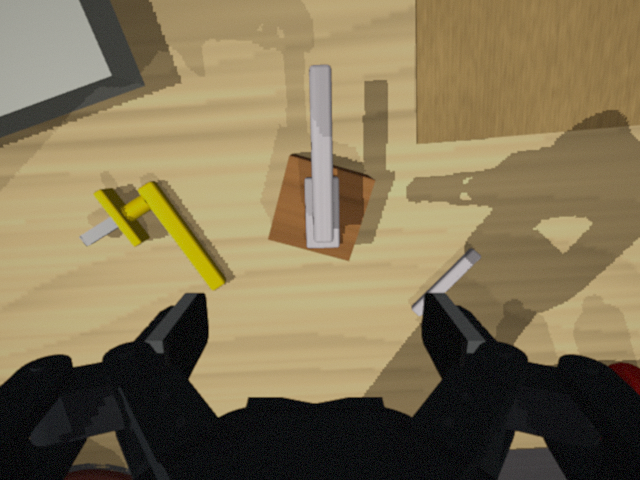

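The lever runs from its rear end at (322,241) to its tip at (320,66), standing upright in the block. I fit its axis on the z = 0.102 plane.

Run:
```python
from h import *
p,i,ok=cloud("w1")
m=ok&(p[...,2]>.09)&(p[...,2]<.15);n,l,s,ce=cv2.connectedComponentsWithStats(m.astype(np.uint8))
k=l[150,320];q=p[l==k];print(s[k],k);r=cv2.minAreaRect(q[:,:2].astype(np.float32));print(r,cv2.boxPoints(r))
A=np.c_[q[:,:2],np.ones(len(q))];print("plane",np.linalg.lstsq(A,q[:,2],rcond=None)[0],np.median(q[:,2]))
for u,v in((314,241),(332,241),(310,66),(330,66)):print(P("w1",u,v,.102))
for u,v in((305,247),(339,247),(305,177),(339,177)):print("rose",P("w1",u,v,.06))
```

```text
[ 309   65   25  178 3794] 1
((0.4923773407936096, -0.32833343744277954), (0.01607409119606018, 0.12922918796539307), 87.79008483886719) [[ 0.42750087 -0.3338729 ]
 [ 0.55663395 -0.3388561 ]
 [ 0.55725384 -0.32279396]
 [ 0.42812073 -0.31781077]]
plane [ 1.17538189e-05 -3.79779247e-03  9.98540133e-02] 0.10119656315779729
[ 0.4301 -0.3187  0.102 ]
[ 0.4292 -0.3329  0.102 ]
[ 0.5561 -0.3241  0.102 ]
[ 0.5553 -0.3379  0.102 ]
rose [ 0.4127 -0.3093  0.06  ]
rose [ 0.4107 -0.3403  0.06  ]
rose [ 0.4759 -0.3138  0.06  ]
rose [ 0.474  -0.3432  0.06  ]
```

Emit:
{"fn": "jog_arm", "kwargs": {"deltas": [[0,0,-0.02,0.14,0.68,0,1],[0,0,0,0,0,2.4,0.8],[0,0,0,0,0,2.4,0.6],[0,0,0,0,0,2.4,0.5],[0,0,0,0,0,2.4,0.5],[0,0,0,0,0,2.4,0.5],[0,0,0,0,0,2.4,0.5],[0,0,0,0,0,0,0.5],[0,0,0,0,0,0,0],[0,0,0,0,0,0,0],[0,0,0,0,0,0,0],[0,0,0,0,0,0,0]], "grip_force": 60}}

```text
t: 2.15
tool_pos: [0.4436, -0.3278, 0.1111]
tool_rot: [3.139, -0.059, 0.003]
contact_force: [-0.2, 0.0, -2.1]
opening: 0.0148
```

Emit:
{"fn": "jog_arm", "kwargs": {"deltas": [[0,0,0,0,0,0,0],[0,0,0,0,0,0,0],[0,0,0,0,0,0,0],[0,0,0,0,0,0,0]]}}

```text
t: 2.48
tool_pos: [0.4435, -0.3278, 0.111]
tool_rot: [3.139, -0.06, 0.003]
contact_force: [-1.3, 0.3, 6.1]
opening: 0.0139
```

Emit:
{"fn": "jog_arm", "kwargs": {"deltas": [[0,0,0,0,0,-0.3,0],[0,0,0,0,0,-1,0],[0,0,0,0,0,-2,0],[0,0,0,0,0,-2.5,0],[0,0,0,0,0,-2.5,0],[0,0,0,0,0,-2,0],[0,0,0,0,0,-1,0],[0,0,0,0,0,0,0],[0,0,0,0,0,0,0]]}}

```text
t: 3.23
tool_pos: [0.4427, -0.3269, 0.222]
tool_rot: [-3.141, 0.06, 0.0]
contact_force: [-0.0, -0.7, -2.7]
opening: 0.0142
```

Run:
```python
from h import *
o=ctrl.get_obs();print(o)
cap("wrist","w2")
```

```text
{'t': 3.2333, 'q': array([-7.71325679e-01, -1.04440088e-01,  1.81978035e+00,  2.04362017e-05,
        1.42643007e+00,  8.37630828e-01]), 'dq': array([ 2.87882825e-04,  2.32469256e-02,  3.40449884e-02, -8.98637464e-04,
       -9.18357327e-05, -2.13162878e-04]), 'effort': array([ 1.38314473e-02, -3.43016124e+01, -3.90207016e+01,  1.54046318e-02,
       -3.45221604e-02,  1.33098183e-04]), 'tool_pos': array([ 0.44266968, -0.32688699,  0.22202389]), 'tool_rot': array([-3.14088458e+00,  5.99402549e-02,  1.82075058e-04]), 'contact_force': array([-0.00770992, -0.71134474, -2.666602  ]), 'wrist_torque': array([0.03400576, 0.04393733, 0.01396655]), 'opening': 0.014165322959747187}
```

View pics/w2.png

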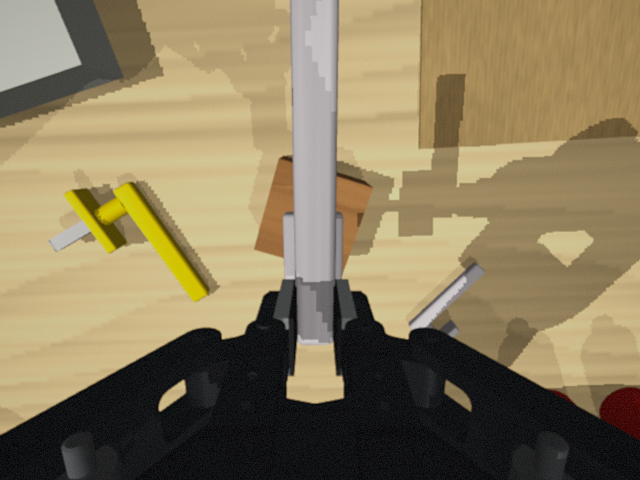

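Handle gripped and out of the block, rear end of the lever visible at (315,343), square between the pads. Moving beside the hole for one close look.

Emit:
{"fn": "jog_arm", "kwargs": {"deltas": [[0,0,0,0.3,-1.5,0,0],[0,0,0,0.6,-3,0,0],[0,0,0,0.75,-3.8,0.45,0],[0,0,0,0.75,-3.8,0.45,0],[0,0,0,0.75,-3.8,0.45,0],[0,0,0,0.75,-3.8,0.45,0],[0,0,0,0.75,-3.8,0.45,0],[0,0,0,0.6,-3,0.45,0],[0,0,0,0.3,-1.5,0.45,0],[0,0,0,0,0,0,0],[0,0,0,0,0,0,0]]}}

```text
t: 4.2
tool_pos: [0.5078, -0.048, 0.1888]
tool_rot: [-3.141, 0.056, 0.006]
contact_force: [0.2, -0.2, -0.7]
opening: 0.0143
```

Run:
```python
from h import *
o=ctrl.get_obs();print(o["t"],o["tool_pos"],o["tool_rot"],o["contact_force"])
im,d,T,c=cap("wrist","w3")
# lever in tool frame
M=np.array(c["hand_eye"]);v,u=np.mgrid[:480,:640];fx,fy,cx,cy=c["fx"],c["fy"],c["cx"],c["cy"]
p=np.stack([(u-cx)/fx*d,(v-cy)/fy*d,d],-1)@M[:3,:3].T+M[:3,3]
m=(d>0)&(abs(p[...,2])<.03)&(abs(p[...,1])<.02)&(p[...,0]>.02);q=p[m];print(len(q),q.min(0),q.max(0))
a=np.c_[q[:,:2],np.ones(len(q))];print(np.linalg.lstsq(a,q[:,2],rcond=None)[0])
for x in(.03,.05,.07,.09,.11):
  s=q[abs(q[:,0]-x)<.006];print(x,s[:,1].min(),s[:,1].max(),np.median(s[:,2])) if len(s) else 0
# expected hole pixel
w=np.linalg.inv(T)@[.5611,-.0062,.06,1];U,V=int(fx*w[0]/w[2]+cx),int(fy*w[1]/w[2]+cy);print(U,V)
U,V=min(max(U,70),570),min(max(V,60),420)
cr=im[V-60:V+60,U-70:U+70,::-1];print("crop",U-70,V-60)
b=cv2.resize(im[...,::-1],(400,300));e=np.zeros((600,800,3),np.uint8);e[:300,:400]=b
z=cv2.resize(im[V-30:V+30,U-30:U+30,::-1],(400,400),interpolation=2);e[:400,400:]=np.clip(z*1.0,0,255)
z=cv2.resize(cr,(350,300),interpolation=2);e[300:,:350]=np.clip(z*1.,0,255)
z=np.clip(cv2.resize(im[V-12:V+12,U-24:U+24,::-1],(400,200),interpolation=2)*4.,0,255);e[400:,400:]=z
cv2.imwrite("pics/c3.png",e)
```

```text
4.2 [ 0.50778379 -0.04800387  0.18881339] [-3.14059748  0.05620165  0.00584973] [ 0.16797162 -0.2153939  -0.71525075]
11919 [ 0.02000654 -0.00761176  0.00717868] [0.11035607 0.00855858 0.0142431 ]
[0.00345445 0.01898634 0.00966199]
0.03 -0.007421278073206255 0.008556650236570316 0.009662115592371734
0.05 -0.007508963543032253 0.008538501806037952 0.009749827328388389
0.07 -0.0075184678859229435 0.008457335681101805 0.00979985994627161
0.09 -0.007521790012889405 0.008335387955065391 0.00985187088403705
0.11 -0.007475484260028585 0.008345458281226324 0.009981240079433087
249 159
crop 179 99
```

View pics/c3.png

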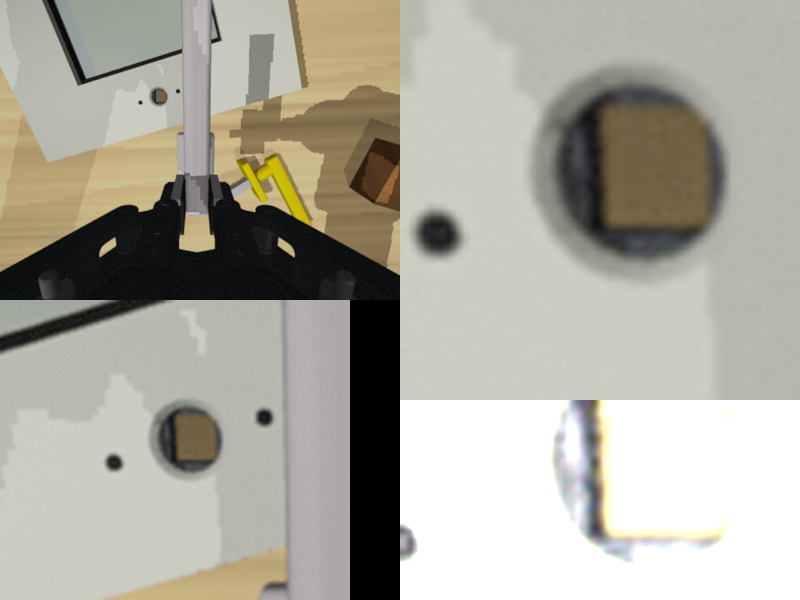

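The gear's square shows clearly (about (255,154) in the full picture), its sides nearly along the tool's axes; I measure its angle, the hole's centre and the handle's offset in the grip.

Run:
```python
from h import *
a=np.load("pics/w3.npz");im,d=a["im"],a["d"];fx,fy,cx,cy=a["k"]
c=vision.calibration("wrist");M=np.array(c["hand_eye"])
def tp(u,v,z):
    r=M[:3,:3]@[(u-cx)/fx,(v-cy)/fy,1];return M[:3,3]+r*(z-M[2,3])/r[2]
V0,U0=129,219
b=cv2.resize(im[129:189,219:279],None,fx=8,fy=8,interpolation=2).astype(int)
br=((b[...,0]-b[...,2]>25)).astype(np.uint8)
n,l,s,ce=cv2.connectedComponentsWithStats(br);k=1+s[1:,4].argmax();print(s[k],ce[k])
ct=cv2.findContours((l==k).astype(np.uint8),0,1)[0][0]
px=ct[:,0,:]/8+[U0-.44,V0-.44]
zg=a["T"][2,3];tz=.18881
t=np.array([tp(u,v,tz-.042)[:2] for u,v in px])  # bottom of gear
print("square tool",cv2.minAreaRect((t*1000).astype(np.float32)))
g=b.sum(-1)
for f in (.55,.7): 
  h=(g<f*np.median(g[300:])).astype(np.uint8)
  print("row/col scan",np.where(h[200])[0][[0,-1]] if h[200].any() else 0)
print("hole tool", tp(253.8,154.8,tz-.06),"world",P("w3",253.8,154.8,.06))
v,u=np.mgrid[:480,:640];p=np.stack([(u-cx)/fx*d,(v-cy)/fy*d,d],-1)@M[:3,:3].T+M[:3,3]
m=(d>0)&(abs(p[...,2]-.0515)<.006)&(abs(p[...,1])<.025);q=p[m];print("rose",len(q),np.percentile(q,[0,1,99,100],axis=0))
print(cv2.minAreaRect((q[:,:2]*1000).astype(np.float32)))
m=(d>0)&(abs(p[...,2]-.0097)<.004)&(abs(p[...,1])<.005);q=p[m];print("lever x",np.percentile(q[:,0],[0,.5,99.5,100]))
```

```text
[  241   127   131   147 17920] [305.56852679 201.14654018]
square tool ((55.478370666503906, -41.301570892333984), (12.90510082244873, 11.596688270568848), 0.9605817794799805)
row/col scan [184 387]
row/col scan [172 391]
hole tool [ 0.05557309 -0.04055956  0.12881   ] world [ 0.5643 -0.0094  0.06  ]
rose 1170 [[-0.00312289 -0.01542015  0.04941559]
 [-0.00240677 -0.01525003  0.05003982]
 [ 0.03082013  0.01440256  0.05518988]
 [ 0.0310169   0.01457552  0.05726477]]
((13.908334732055664, -0.4295387268066406), (29.9825496673584, 34.145076751708984), 89.83811950683594)
lever x [-0.01532587 -0.01359007  0.10887893  0.10970469]
```

Emit:
{"fn": "jog_arm", "kwargs": {"deltas": [[0,0,0,0.8,-0.6,0,0],[0,0,0,1.6,-1.2,0,0],[0,0,0,1.6,-1.2,0,0],[0,0,0,1.1,-0.8,0,0],[0,0,0,0.52,-0.32,0,0],[0,0,0,0,0,0.5,0],[0,0,0,0,0,0.8,0],[0,0,0,0,0,0.5,0],[0,0,0,0,0,0.3,0],[0,0,0,0,0,0,0],[0,0,0,0,0,0,0]]}}

```text
t: 5.17
tool_pos: [0.5661, -0.0106, 0.1693]
tool_rot: [-3.141, 0.061, 0.001]
contact_force: [0.1, 0.6, -0.7]
opening: 0.0144
```

Run:
```python
from h import *
o=ctrl.get_obs();M=R.from_rotvec(o["tool_rot"]).as_matrix();print(o["t"],o["tool_pos"],M.round(4),o["contact_force"],o["wrist_torque"])
print("tip",o["tool_pos"]+M@[-.0006,0,.1017]," target",P("w3",253.8,154.8,.06))
```

```text
5.1667 [ 0.5661477  -0.01061691  0.16933104] [[ 9.992e-01 -3.880e-02 -8.000e-04]
 [-3.880e-02 -9.992e-01  1.000e-04]
 [-8.000e-04 -1.000e-04 -1.000e+00]] [ 0.09667162  0.62912987 -0.70235295] [ 0.03221582  0.01360454 -0.00688302]
tip [ 0.56546455 -0.01058426  0.06763157]  target [ 0.5643 -0.0094  0.06  ]
```

Emit:
{"fn": "jog_arm", "kwargs": {"deltas": [[0,0,0,-0.13,-0.14,0,0],[0,0,0,0,0,0.2,0],[0,0,0,0,0,0.2,0],[0,0,0,0,0,0.15,0],[0,0,0,0,0,0.1,0],[0,0,0,0,0,0.1,0],[0,0,0,0,0,0.1,0],[0,0,0,0,0,0,0],[0,0,0,0,0,0,0]]}}

```text
t: 5.92
tool_pos: [0.5654, -0.0089, 0.1612]
tool_rot: [-3.141, 0.06, 0.0]
contact_force: [-0.2, -0.1, -2.3]
opening: 0.0145
```

```bash
cat > st.py <<'E'
from h import *
o=ctrl.get_obs();M=R.from_rotvec(o["tool_rot"]).as_matrix();print(o["t"],o["tool_pos"].round(4),"yaw",np.degrees(np.arctan2(M[1,0],M[0,0])).round(2),"tilt",M[:2,2].round(4),"F",o["contact_force"].round(2),"Ftool",(M.T@o["contact_force"]).round(2),"T",(o["wrist_torque"]).round(3),"tip",(o["tool_pos"]+M@[-.0006,0,.1017]).round(4),"q6",o["q"][5].round(2))
E
python3 st.py
```

```text
5.9167 [ 0.5654 -0.0089  0.1612] yaw -2.19 tilt [-0.0002  0.    ] F [-0.18 -0.1  -2.29] Ftool [-0.18  0.1   2.29] T [-0.02   0.031 -0.009] tip [ 0.5648 -0.0089  0.0595] q6 1.46
```

Emit:
{"fn": "jog_arm", "kwargs": {"deltas": [[0,0,0,0,0,0.08,0],[0,0,0,0,0,0.08,0],[0,0,0,0,0,0.08,0],[0,0,0,0,0,0,0],[0,0,0,0,0,0,0]]}}

```text
t: 6.33
tool_pos: [0.5655, -0.0091, 0.1589]
tool_rot: [3.141, -0.06, 0.0]
contact_force: [-0.2, -0.5, -0.7]
opening: 0.0138
```

```bash
python3 st.py
```

```text
6.3333 [ 0.5655 -0.0091  0.1589] yaw -2.19 tilt [ 0.0001 -0.0005] F [-0.16 -0.5  -0.72] Ftool [-0.14  0.5   0.72] T [-0.216 -0.016  0.01 ] tip [ 0.5649 -0.0091  0.0572] q6 1.46
```

Emit:
{"fn": "jog_arm", "kwargs": {"deltas": [[0,0,0,0,0.04,0,0],[0,0,0,0,0,0.06,0],[0,0,0,0,0,0.06,0],[0,0,0,0,0,0.06,0],[0,0,0,0,0,0,0],[0,0,0,0,0,0,0]]}}

```text
t: 6.83
tool_pos: [0.5654, -0.0094, 0.157]
tool_rot: [3.141, -0.06, 0.0]
contact_force: [0.1, -0.7, -1.2]
opening: 0.014
```

```bash
python3 st.py
```

```text
6.8333 [ 0.5654 -0.0094  0.157 ] yaw -2.19 tilt [ 0.     -0.0002] F [ 0.11 -0.67 -1.24] Ftool [0.13 0.66 1.24] T [-0.271 -0.002 -0.045] tip [ 0.5648 -0.0094  0.0553] q6 1.46
```

Emit:
{"fn": "jog_arm", "kwargs": {"deltas": [[0,0,0,0,0.04,0,0],[0,0,0,0,0,0.06,0],[0,0,0,0,0,0.06,0],[0,0,0,0,0,0.06,0],[0,0,0,0,0,0.06,0],[0,0,0,0,0,0,0],[0,0,0,0,0,0,0]]}}

```text
t: 7.42
tool_pos: [0.5654, -0.0097, 0.1546]
tool_rot: [-3.141, 0.06, 0.0]
contact_force: [-1.0, -0.1, -1.2]
opening: 0.0141
```

```bash
python3 st.py
```

```text
7.4167 [ 0.5654 -0.0097  0.1546] yaw -2.19 tilt [-0.0001  0.    ] F [-1.02 -0.12 -1.18] Ftool [-1.02  0.16  1.18] T [-0.126 -0.071 -0.027] tip [ 0.5648 -0.0097  0.0529] q6 1.46
```

Emit:
{"fn": "jog_arm", "kwargs": {"deltas": [[0,0,0,0,0.02,0.06,0],[0,0,0,0,0,0.06,0],[0,0,0,0,0,0.06,0],[0,0,0,0,0,0.06,0],[0,0,0,0,0,0.06,0],[0,0,0,0,0,0,0],[0,0,0,0,0,0,0]]}}

```text
t: 8.0
tool_pos: [0.5652, -0.01, 0.1513]
tool_rot: [3.141, -0.06, -0.001]
contact_force: [-0.4, -1.1, -2.0]
opening: 0.0138
```

```bash
python3 st.py
```

```text
8.0 [ 0.5652 -0.01    0.1513] yaw -2.19 tilt [-0.0005 -0.0002] F [-0.44 -1.1  -2.04] Ftool [-0.4   1.12  2.04] T [-0.4   -0.036 -0.01 ] tip [ 0.5645 -0.01    0.0496] q6 1.46
```

Emit:
{"fn": "jog_arm", "kwargs": {"deltas": [[0,0,0,0,0.05,0.06,0],[0,0,0,0,0,0.08,0],[0,0,0,0,0,0.08,0],[0,0,0,0,0,0.08,0],[0,0,0,0,0,0.08,0],[0,0,0,0,0,0.08,0],[0,0,0,0,0,0,0],[0,0,0,0,0,0,0]]}}

```text
t: 8.67
tool_pos: [0.5653, -0.0103, 0.1469]
tool_rot: [-3.141, 0.06, 0.001]
contact_force: [-0.2, 0.0, -1.6]
opening: 0.0143
```

```bash
python3 st.py
```

```text
8.6667 [ 0.5653 -0.0103  0.1469] yaw -2.19 tilt [-0.0003  0.0002] F [-0.23  0.03 -1.65] Ftool [-0.23 -0.02  1.65] T [-0.118  0.011 -0.002] tip [ 0.5646 -0.0102  0.0452] q6 1.46
```

Emit:
{"fn": "jog_arm", "kwargs": {"deltas": [[0,0,0,0,0.02,0.1,0],[0,0,0,0,0,0.1,0],[0,0,0,0,0,0.1,0],[0,0,0,0,0,0.1,0],[0,0,0,0,0,0.1,0],[0,0,0,0,0,0.1,0],[0,0,0,0,0,0.1,0],[0,0,0,0,0,0.1,0],[0,0,0,0,0,0.1,0],[0,0,0,0,0,0.1,0],[0,0,0,0,0,0,0],[0,0,0,0,0,0,0]]}}

```text
t: 9.67
tool_pos: [0.5653, -0.0106, 0.137]
tool_rot: [-3.141, 0.06, 0.0]
contact_force: [-0.0, 1.1, -1.9]
opening: 0.0144
```

```bash
python3 st.py
```

```text
9.6667 [ 0.5653 -0.0106  0.137 ] yaw -2.19 tilt [-0.0002  0.0001] F [-0.    1.12 -1.95] Ftool [-0.05 -1.12  1.95] T [-0.005  0.018  0.029] tip [ 0.5647 -0.0105  0.0353] q6 1.46
```

Emit:
{"fn": "jog_arm", "kwargs": {"deltas": [[0,0,0,0,0,0.1,0],[0,0,0,0,0,0.12,0],[0,0,0,0,0,0.12,0],[0,0,0,0,0,0.12,0],[0,0,0,0,0,0.12,0],[0,0,0,0,0,0.12,0],[0,0,0,0,0,0.12,0],[0,0,0,0,0,0.12,0],[0,0,0,0,0,0.12,0],[0,0,0,0,0,0.12,0],[0,0,0,0,0,0.1,0],[0,0,0,0,0,0,0]]}}

```text
t: 10.67
tool_pos: [0.5652, -0.0106, 0.124]
tool_rot: [-3.141, 0.06, 0.001]
contact_force: [-0.1, -0.2, -1.9]
opening: 0.0144
```

Emit:
{"fn": "jog_arm", "kwargs": {"deltas": [[0,0,0,0,0,0.04,0],[0,0,0,0,0,0.04,0],[0,0,0,0,0,0,0]]}}

```text
t: 10.92
tool_pos: [0.5654, -0.0106, 0.1235]
tool_rot: [-3.141, 0.06, 0.0]
contact_force: [0.2, 0.8, -1.8]
opening: 0.0138
```

Emit:
{"fn": "jog_arm", "kwargs": {"deltas": [[0,0,0,0,0,0.03,0],[0,0,0,0,0,0.03,0],[0,0,0,0,0,0,0]]}}

```text
t: 11.17
tool_pos: [0.5653, -0.0106, 0.1229]
tool_rot: [3.141, -0.06, -0.0]
contact_force: [0.4, 0.5, -0.8]
opening: 0.0146
```

```bash
python3 st.py
```

```text
11.1667 [ 0.5653 -0.0106  0.1229] yaw -2.19 tilt [-0.0001 -0.    ] F [ 0.43  0.47 -0.78] Ftool [ 0.41 -0.49  0.78] T [-0.055  0.016 -0.005] tip [ 0.5647 -0.0106  0.0212] q6 1.46
```

Emit:
{"fn": "jog_arm", "kwargs": {"deltas": [[0,0,0,0,0,0.03,0],[0,0,0,0,0,0.03,0],[0,0,0,0,0,0,0]]}}

```text
t: 11.42
tool_pos: [0.5653, -0.0106, 0.1222]
tool_rot: [-3.141, 0.06, 0.0]
contact_force: [0.5, 0.2, -2.8]
opening: 0.014
```

Emit:
{"fn": "jog_arm", "kwargs": {"deltas": [[0,0,0,0,0,0.03,0],[0,0,0,0,0,0.03,0],[0,0,0,0,0,0,0]]}}

```text
t: 11.67
tool_pos: [0.5653, -0.0106, 0.1216]
tool_rot: [-3.141, 0.06, 0.0]
contact_force: [-0.4, 0.2, -1.3]
opening: 0.0144
```

Emit:
{"fn": "jog_arm", "kwargs": {"deltas": [[0,0,0,0,0,0,0]]}}

```text
t: 11.75
tool_pos: [0.5654, -0.0106, 0.1217]
tool_rot: [3.141, -0.06, -0.0]
contact_force: [0.8, -0.3, -1.8]
opening: 0.0142
```

Emit:
{"fn": "jog_arm", "kwargs": {"deltas": [[0,0,0,0,0,0.03,0],[0,0,0,0,0,0.02,0],[0,0,0,0,0,0,0]]}}

```text
t: 12.0
tool_pos: [0.5654, -0.0106, 0.1212]
tool_rot: [-3.141, 0.06, -0.0]
contact_force: [-0.0, 0.2, -1.9]
opening: 0.014
```

Emit:
{"fn": "jog_arm", "kwargs": {"deltas": [[0,0,0,0,0,0.03,0],[0,0,0,0,0,0.02,0],[0,0,0,0,0,0,0]]}}

```text
t: 12.25
tool_pos: [0.5655, -0.0106, 0.1211]
tool_rot: [-3.141, 0.06, -0.0]
contact_force: [-1.0, -0.4, 1.1]
opening: 0.0138
```

Emit:
{"fn": "jog_arm", "kwargs": {"deltas": [[0,0,0,0,0,0.02,0],[0,0,0,0,0,0.02,0],[0,0,0,0,0,0,0]]}}

```text
t: 12.5
tool_pos: [0.5655, -0.0105, 0.1211]
tool_rot: [-3.141, 0.06, -0.0]
contact_force: [-3.3, 1.1, 4.4]
opening: 0.0142
```

Emit:
{"fn": "jog_arm", "kwargs": {"deltas": [[0,0,0,0,0,0.02,0],[0,0,0.04,0,0,0,0],[0,0,0.08,0,0,0,0],[0,0,0.08,0,0.005,0,0],[0,0,0.08,0,0.005,0,0],[0,0,0.08,0,0.005,0,0],[0,0,0.04,0,0.005,0,0],[0,0,0,0,0,0,0]]}}

```text
t: 13.17
tool_pos: [0.5653, -0.0103, 0.1211]
tool_rot: [-3.066, 0.683, 0.001]
contact_force: [-4.4, 2.1, 6.9]
opening: 0.0144
```

```bash
python3 st.py
```

```text
13.1667 [ 0.5653 -0.0103  0.1211] yaw -25.13 tilt [-0.0006  0.0006] F [-4.39  2.14  6.94] Ftool [-4.89 -0.08 -6.94] T [0.251 0.91  0.181] tip [ 0.5647 -0.01    0.0194] q6 1.86
```

Emit:
{"fn": "jog_arm", "kwargs": {"deltas": [[0,0,0.04,0,0,-0.01,0],[0,0,0.08,0,0.005,0,0],[0,0,0.08,0,0.005,0,0],[0,0,0.08,0,0.005,0,0],[0,0,0.08,0,0.005,0,0],[0,0,0.08,0,0.005,0,0],[0,0,0.08,0,0.005,0,0],[0,0,0.08,0,0.005,0,0],[0,0,0.08,0,0.005,0,0],[0,0,0,0,0,0,0]]}}

```text
t: 14.0
tool_pos: [0.5646, -0.0103, 0.1211]
tool_rot: [-2.661, 1.669, 0.004]
contact_force: [-4.8, 3.5, 7.9]
opening: 0.014
```

```bash
python3 st.py
```

```text
14.0 [ 0.5646 -0.0103  0.1211] yaw -64.18 tilt [-0.0019  0.0015] F [-4.77  3.5   7.92] Ftool [-5.24  2.78 -7.9 ] T [0.458 1.189 0.097] tip [ 0.5641 -0.0096  0.0194] q6 2.54
```

Emit:
{"fn": "jog_arm", "kwargs": {"deltas": [[0,0,0.07,-0.015,0.01,0,0],[0,0,0.07,-0.015,0.01,0,0],[0,0,0.065,0,0,0,0],[0,0,0,0,0,0,0],[0,0,0,0,0,0,0]]}}

```text
t: 14.42
tool_pos: [0.5643, -0.0101, 0.1211]
tool_rot: [-2.479, 1.93, 0.004]
contact_force: [-5.3, 3.3, 6.4]
opening: 0.0138
```

Run:
```python
import st
from h import *
cap("wrist","w4")
im=cv2.imread("pics/w4.png");print(st.o["t"])
```

```text
14.4167 [ 0.5643 -0.0101  0.1211] yaw -75.8 tilt [-0.0017  0.0016] F [-5.32  3.29  6.39] Ftool [-4.5   4.36 -6.38] T [0.51  1.148 0.021] tip [ 0.564  -0.0093  0.0194] q6 2.74
14.4167
```

View pics/w4.png

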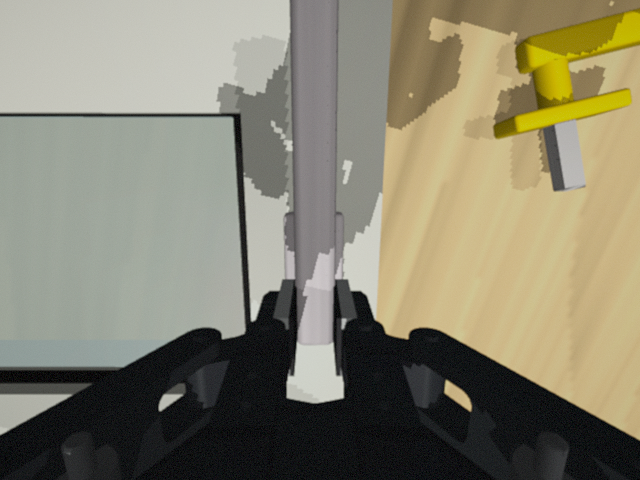

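The lever lies along the stile (lever edges u 291–337; stile outer edge from (392,0) to (379,315)). A quick number for the angle, before letting go:

Run:
```python
from h import *
im=np.load("pics/w4.npz")["im"].astype(int)
def edge(v,lo,hi):
    s=im[v-1:v+2,lo:hi].mean(0);b=cv2.GaussianBlur((s[:,2]-s[:,0])[None].astype(np.float32),(5,1),0)[0];return lo+np.argmax(abs(np.diff(b)))+.5
vs=range(140,260,6);q=np.array([P("w4",edge(v,365,400),v,.06)[:2] for v in vs])
vx,vy,x0,y0=cv2.fitLine(q.astype(np.float32),cv2.DIST_HUBER,0,.01,.01).ravel();print("outer edge",np.degrees(np.arctan(vy/vx)))
vs=range(130,320,8);q=np.array([P("w4",edge(v,225,262),v,.05)[:2] for v in vs])
vx,vy,x0,y0=cv2.fitLine(q.astype(np.float32),cv2.DIST_HUBER,0,.01,.01).ravel();print("glass edge",np.degrees(np.arctan(vy/vx)))
p,i,ok=cloud("w4")
m=ok&(p[...,2]>.098)&(p[...,2]<.125);m[:, :280]=0;m[:,350:]=0;m[280:]=0
q=p[m];print("lever",len(q),np.median(q[:,2]));vx,vy,_,_=cv2.fitLine(q[:,:2].astype(np.float32),2,0,.01,.01).ravel();print(np.degrees(np.arctan(vy/vx)))
m=ok&(p[...,2]>.064)&(p[...,2]<.078);m[:200]=0;m[290:]=0;m[:,:280]=0;m[:,350:]=0;print("rose top",m.sum(),np.median(p[m][:,2]))
m=np.zeros_like(ok);m[150:170,345:370]=1;print("sash face",np.median(p[m&ok][:,2]))
```

```text
outer edge -75.46922
glass edge -75.93983
lever 12507 0.11097535039306367
-75.660576
rose top 1173 0.06933176981096273
sash face 0.05933313604551761
```

Emit:
{"fn": "jog_arm", "kwargs": {"deltas": [[0,0,0,0,0,-0.03,0],[0,0,0,0,0,0,0],[0,0,0,0,0,0,0.3],[0,0,0,0,0,0,0.5],[0,0,0,0,0,0,0.5],[0,0,0,0,0,0,0.5],[0,0,0,0,0,-0.5,0.5],[0,0,0,0,0,-1.5,0.5],[0,0,0,0,0,-3,0.5],[0,0,0,0,0,-3,0.5],[0,0,0,0,0,-3,0.5],[0,0,0,0,0,-1,0.5]]}}

```text
t: 15.47
tool_pos: [0.567, -0.0113, 0.2467]
tool_rot: [-2.475, 1.928, -0.012]
contact_force: [0.1, 0.4, 0.7]
opening: 0.0427
```

Run:
```python
import st
from h import *
cap("wrist","w5")
p,i,ok=cloud("w5")
m=ok&(p[...,2]>.09)&(p[...,2]<.13)&(abs(p[...,0]-.58)<.08)&(abs(p[...,1]+.06)<.1)
q=p[m];r=cv2.minAreaRect(q[:,:2].astype(np.float32));print(len(q),r,np.median(q[:,2]))
vx,vy,_,_=cv2.fitLine(q[:,:2].astype(np.float32),2,0,.01,.01).ravel();print("lever",np.degrees(np.arctan(vy/vx)))
e=np.array([vx,vy]);s=q[:,:2]@e;print("slope",np.polyfit(s,q[:,2],1)[0])
m=ok&(p[...,2]>.066)&(p[...,2]<.075);n,l,st_,c=cv2.connectedComponentsWithStats(m.astype(np.uint8));k=np.argsort(-st_[1:,4])[:3]+1;print([(st_[j],np.median(p[l==j],0)) for j in k])
```

```text
15.4667 [ 0.567  -0.0113  0.2467] yaw -75.82 tilt [ 0.0088 -0.0014] F [0.07 0.42 0.7 ] Ftool [-0.38 -0.18 -0.7 ] T [-0.024 -0.019  0.028] tip [ 0.5678 -0.0108  0.145 ] q6 2.74
4197 ((0.5781605839729309, -0.058002859354019165), (0.01737044006586075, 0.12937378883361816), 15.546257019042969) 0.111183860116018
lever -73.95881
slope 0.002519904561532509
[(array([ 300,  185,   37,   74, 1046], dtype=int32), array([ 0.56077281, -0.00872566,  0.06921306]))]
```

View pics/w5.png

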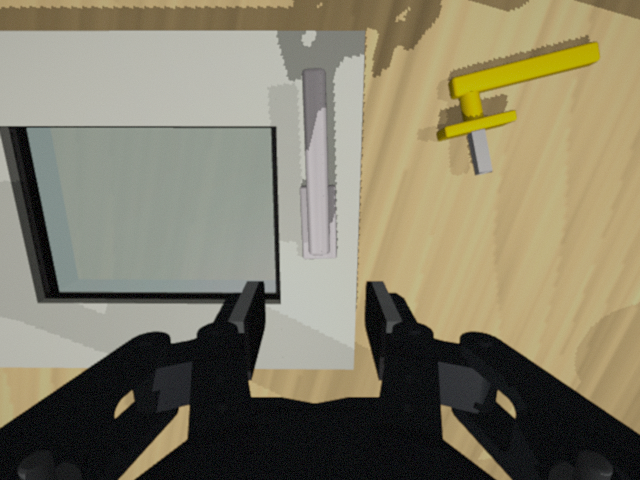

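The handle sits flush on the stile, with the lever from (318,255) to (314,70), nearly parallel to the stile's edge. The arm was still settling in that picture, so I let it stop, re-measure the angle, then hand in.

Emit:
{"fn": "jog_arm", "kwargs": {"deltas": [[0,0,0,0,0,0,0.5],[0,0,0,0,0,0,0.5],[0,0,0,0,0,0,0.5],[0,0,0,0,0,0,0.5]]}}

```text
t: 15.85
tool_pos: [0.5637, -0.0107, 0.2379]
tool_rot: [2.477, -1.929, -0.006]
contact_force: [0.5, -0.2, -1.2]
opening: 0.0428
```

Run:
```python
import st
from h import *
cap("wrist","w6");cap("top","t1")
p,i,ok=cloud("w6")
m=ok&(p[...,2]>.1)&(p[...,2]<.13)&(abs(p[...,0]-.58)<.08)&(abs(p[...,1]+.06)<.1)
q=p[m];r=cv2.minAreaRect(q[:,:2].astype(np.float32));print("lever",r)
vx,vy,_,_=cv2.fitLine(q[:,:2].astype(np.float32),2,0,.01,.01).ravel();print(np.degrees(np.arctan(vy/vx)))
m=ok&(p[...,2]>.05)&(p[...,2]<.065)
# outer edge: last sash pixel per row
vs=range(60,260,5);e=np.array([P("w6",np.where(m[v,335:400])[0].max()+335.5,v,.06)[:2] for v in vs])
vx,vy,_,_=cv2.fitLine(e.astype(np.float32),cv2.DIST_HUBER,0,.01,.01).ravel();print("stile",np.degrees(np.arctan(vy/vx)))
a,b=np.load("pics/t0.npz")["im"].astype(int),np.load("pics/t1.npz")["im"].astype(int)
for n,(u,v) in dict(tin=(188,280),bottle=(482,180),driver=(172,198)).items(): print(n,abs(a-b)[v-22:v+22,u-25:u+25].mean().round(2))
```

```text
15.85 [ 0.5637 -0.0107  0.2379] yaw -75.82 tilt [-0.0041  0.0006] F [ 0.5  -0.18 -1.21] Ftool [ 0.3  -0.45  1.21] T [ 0.031 -0.033 -0.009] tip [ 0.5631 -0.0101  0.1362] q6 2.74
lever ((0.5782986283302307, -0.05752182751893997), (0.01602686196565628, 0.12988102436065674), 15.99970817565918)
-73.9774
stile -75.92064
tin 10.97
bottle 10.35
driver 13.51
```

Run:
```python
from h import *
a,b=np.load("pics/t0.npz")["im"],np.load("pics/t1.npz")["im"]
ga,gb=[cv2.cvtColor(x,cv2.COLOR_RGB2GRAY).astype(np.float32) for x in(a,b)]
for n,(u,v) in dict(tin=(188,280),bottle=(482,180),driver=(172,198),bare=(60,80)).items():
    s=np.s_[v-30:v+30,u-35:u+35];print(n,cv2.phaseCorrelate(ga[s].copy(),gb[s].copy(),cv2.createHanningWindow((70,60),cv2.CV_32F)))
print(ctrl.finish_job())
```

```text
tin ((-0.10793493383549446, 0.24073859155382138), 0.8234476168950399)
bottle ((-0.046059586433521815, -0.1268335021892959), 0.969582329414509)
driver ((-0.012411221164136066, -0.05957316159604176), 0.9907732376345881)
bare ((0.20238576808204556, 0.07075021546590676), 0.9199680827282093)
the job is handed in; nothing more can be done
None
```

The handle is fitted: its base plate lies flat on the sash and its lever lies along the near stile, about 2° off it. I then let go, raised the gripper clear and handed the job in at about 16 s.

- **Finding the angle:** I took the larger grey handle from the block. A close wrist picture showed the gear's square lying within about 1° of the way I was holding the handle. I used that picture instead of searching by feel. I then lowered the spindle in small steps, correcting sideways by the forces; it entered without resistance.
- **Force on the sash:** the plate met the sash gently, and the largest upward force I read was about 8 N.
- **Flatness:** the top of the base plate measured 10 mm above the sash face, as it should when home. The lever's slope was about 0.15°.
- **Lever angle:** while gripped it measured -75.7° against the stile's -75.9°. After release it measured -74.0°, so it sprang back by up to 2° within the gear's play. I left it there.
- **Bystanders:** the tin, the bottle and the screwdriver show no shift (under 0.3 pixel) between the first and last top pictures. A plain picture difference was not zero there (about 10–13 grey levels). I put that down to shadows and noise, because the features themselves did not move.

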